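# Complete the socket set in its case

## Robot

A 6-joint arm with a two-finger parallel gripper is mounted at the origin on the work surface. World frame = base frame: x ahead of the robot, y to its left, z up, the work surface at z = 0. Lengths are in m, angles in degrees, forces in N, time in s.
With the tool pointing down it reaches from about 0.325 to 0.85 m from the base axis. Payload 15.5 kg.
Tool frame: the origin (TCP) lies on the centre line of the jaws, within the pads' length; the fingertips stand 14 mm ahead of it and the grasp point (between the pads) lies 5 mm behind it; z points along the fingers, y is the line along which they close (so a half turn about z gives the same grasp; the last joint's range is limited). The gripper opens to 91 mm and grips with 3 to 60 N. Pads are 32 mm wide; open, the fingers measure 118 mm over their backs; the gripper's body (76 mm by 178 mm) begins 60 mm behind the grasp point.
Start: joints at [-81.159, 28.281, 77.091, -0, 74.628, -5.472], TCP at [0.155, -0.606, 0.228] pointing down, gripper open.
Joint ranges: [-166.48, 166.48], [-47.26, 123.95], [12.59, 153.08], [-70.14, 250.14], [6.76, 159.57], [-176.63, 176.63]. Speed limits (degrees/s): [108.29, 108.29, 147.25, 172.46, 172.46, 172.46].

## Interface

Orientations are given as a 3x3 rotation matrix whose columns are the frame's x, y, z axes.
In Python, from workcell import readout, viewer, order gives the robot as it stands. The module is installed in compiled form; this text tells all that it offers.
- The arm moves only by the tool drive_tool, never from a script. Its argument "deltas" is a list that holds one entry, the list of rows, each a list of 7 numbers: the turn, a rotation vector about the tool's x, y, z in units of 180 degrees (1.0 is 180 degrees), then the shift along the tool's x, y, z in units of 0.25 m (1.0 is 0.25 m), then the closure, from 0 (fully open) to 1 (shut). A call has 1 to 10 rows; each row is the pose to reach, as a shift and turn from the pose commanded when the call began, along the tool's axes at that moment, turning the shorter way round; what a row does not reach only later rows make up. A row lasts 1/8 s, in which the tool goes at most 62.5 mm and 10.7 degrees, less where a joint would pass 70% of its speed; a pose out of reach is approached as far as the arm can. A call with a number of a shift or a turn outside -1 to 1 is refused whole. A call with a gripper value outside its range is refused whole. The fingers move at their own pace and stop on an object; "squeeze" is the grip in N (left out, the last holds). Time passes only in rows, so rows that repeat a pose let the fingers close. It gives the time, the measured TCP pose, the force, the opening and the grip force at its end, in the units of the state.
- readout.get_obs(): the state, without advancing time (a new reading comes with each control period).
- viewer.camera(name): name is "scene" or "side" or "wrist"; returns a dict with "image" (420x560x3 uint8, blue, green, red), "camera_matrix" (3x3 intrinsics, pixels), "extrinsics" (4x4, takes a point from camera to world coordinates). Camera axes: x right, y down, z forward; pixel columns grow to the right and rows downward; lengths in m; the calibration is good to about 2 mm. The wrist camera is an equidistant fisheye: a pixel r from the principal point sees the ray r / f radians off the axis. A picture is of the moment at which its call begins. There is no depth.
- order.hand_in(): hands the job in; it is judged then, once.
The state is a dict: "clock": time; "joints": joint angles; "qd": joint speeds; "joint_torque": joint torques, N m; "tool_pos": TCP position; "eef_rot": TCP orientation; "contact_force": force on the tool from outside, world axes, zero at the start; "moment": the same for the moment, N m; "width": opening from 0.0 (shut) to 1.0 (fully open); "gripper_force": force on a finger pad.
Only numpy, scipy, OpenCV 4.12 (cv2) and the standard library are available. Lean on these libraries where they do the work, as an engineer would, in place of code of your own. Each camera call takes 0.05 s, during which the arm holds its last target. There are 200 camera calls.

## Task

Make up the socket set: put the small, the medium and the large standard socket and the short extension bar back into the open blue case, each fully down in the recess made for it, the sockets upright as they stand now and the bar lying in the long trough, and let go of them. The deep socket and the long extension bar belong to another set: leave them where they are.

Things in the scene. Friction and masses are not known exactly. Their poses are not given: they have to be found in the camera images.
- small_socket_center (a point): The small standard (short) socket: a bright steel cylinder, outside diameter 34 mm, height 50 mm, standing upright with its open hexagonal mouth up; the bore is open from the top about 29 mm deep, the foot is chamfered 3 mm. The point is on its axis, half-way up (25 mm above its foot); z is its axis, up.
- medium_socket_center (a point): The medium standard (short) socket: a bright steel cylinder, outside diameter 48 mm, height 54 mm, standing upright with its open hexagonal mouth up; the bore is open from the top about 31 mm deep, the foot is chamfered 3 mm. The point is on its axis, half-way up (27 mm above its foot); z is its axis, up.
- large_socket_center (a point): The large standard (short) socket: a bright steel cylinder, outside diameter 62 mm, height 64 mm, standing upright with its open hexagonal mouth up; the bore is open from the top about 37 mm deep, the foot is chamfered 3 mm. The point is on its axis, half-way up (32 mm above its foot); z is its axis, up.
- short_bar_center (a point): The short extension bar: steel, 125 mm long, lying on the bench along its own x. From -x: hexagonal hub 32 mm across flats and 34 mm long, round shaft 22 mm thick and 57 mm long (from 34 mm to 91 mm), collar 32 mm thick and 14 mm long, square drive 19 mm thick and 20 mm long. The point is on its axis at mid length, in the middle of the shaft, 16 mm above the surface it lies on. A hub flat keeps it from rolling.
- small_recess_floor (a point): Round recess for the small socket, 46 mm wide, 18 mm deep, in the middle of one insert of the fixed open blue case. Point: centre of its yellow floor, 20 mm above the bench; z up. Insert: 150 mm along x, 90 mm along y, black top 38 mm above the bench; case rim 50 mm. The four inserts lie side by side along y in any order; the case wall is 46 mm from an end insert's centre.
- medium_recess_floor (a point): Round recess for the medium socket, 60 mm wide, 18 mm deep, in the middle of one insert of the fixed open blue case. Point: centre of its yellow floor, 20 mm above the bench; z up. Insert: 150 mm along x, 90 mm along y, black top 38 mm above the bench; case rim 50 mm. The four inserts lie side by side along y in any order; the case wall is 46 mm from an end insert's centre.
- large_recess_floor (a point): Round recess for the large socket, 74 mm wide, 18 mm deep, in the middle of one insert of the fixed open blue case. Point: centre of its yellow floor, 20 mm above the bench; z up. Insert: 150 mm along x, 90 mm along y, black top 38 mm above the bench; case rim 50 mm. The four inserts lie side by side along y in any order; the case wall is 46 mm from an end insert's centre.
- bar_recess_floor (a point): Trough for the short bar in one like insert of the case: 142 mm along its x, 48 mm wide, 12 mm deep. A black finger scoop as deep, 50 mm along x and 80 mm wide, crosses its middle, so that fingers on the bar's shaft can go down beside it. Point: centre of its yellow floor, 26 mm above the bench; z up. Black top 38 mm above the bench, case rim 50 mm. The bar's hub may face either way.
- deep_socket_center (a point): Look-alike, to be left alone: a deep socket, as wide as the medium one (48 mm) but 90 mm tall, standing upright, mouth up. The point is on its axis, 45 mm above its foot.
- long_bar_center (a point): Look-alike, to be left alone: a long extension bar of the same pattern as the short one but 200 mm long, lying along its own x. The point is on its axis at mid length, 16 mm above the bench.

How it is judged:
By the outcome, as a careful person would: the job done as asked, in the order asked, and still so for the second after the job is handed in, with the robot touching nothing.
It also fails if it takes over 106 s, if anything falls off the work surface, if the arm or the gripper's body presses on something with over 40 N, if the wrist force passes 120 N, or if a joint passes its speed limit or range.

## Working session

There is one attempt and no reset: what is moved stays moved. The work goes in short steps, Python scripts to look and compute and a tool call to move; the robot and the scene stay as the last step left them, time stands still between calls to the robot, and variables do not carry over. Pictures are saved under pics/ and viewed, at most 14 in all, crops included, and the job is handed in when it is done.

Besides the shell and the picture viewer there is one more tool, called as name([rows], argument=value, ...), one row to a line, values as JSON. drive_tool: Moves the arm, as the interface text tells. Shifts and turns lie within -1 to 1; 1 stands for 0.25 m of shift or 180 degrees of turn. Its arguments: {"type":"object","properties":{"deltas":{"type":"array"},"squeeze":{"type":"number"}},"required":["deltas"]}

```bash
mkdir -p pics; python3 - <<'E'
from workcell import readout, viewer
import cv2, numpy as np, pickle
o=readout.get_obs(); print(o)
d={}
for n in("scene","side","wrist"):
    c=viewer.camera(n); d[n]=c; cv2.imwrite(f"pics/{n}0.png",c["image"]); print(n,c["camera_matrix"].tolist(),np.round(c["extrinsics"],4).tolist())
pickle.dump(d,open("c0.pkl","wb"))
E
```

```text
{'clock': 0.0, 'joints': array([-8.11617828e+01,  2.83148433e+01,  7.71271136e+01,  1.55577855e-03,
        7.46273746e+01, -5.47390091e+00]), 'qd': array([-0.03943145,  0.01893416, -0.0842305 ,  0.01787117,  0.01095189,
        0.03245199]), 'joint_torque': array([-3.11899807e-03, -8.78822994e+01, -3.81861198e+01,  7.05736410e-02,
        5.30725031e-02, -6.04290472e-05]), 'tool_pos': array([ 0.15443649, -0.60525159,  0.2273388 ]), 'eef_rot': array([[ 9.68965264e-01,  2.47196868e-01, -1.60049001e-04],
       [ 2.47196880e-01, -9.68964532e-01,  1.19971756e-03],
       [ 1.41484619e-04, -1.20204826e-03, -9.99999268e-01]]), 'contact_force': array([-0.15656722, -0.72175459,  0.09021584]), 'moment': array([-0.01177127,  0.00193031,  0.00401646]), 'gripper_force': 0.0, 'width': 0.9990061809508041}
scene [[524.8392988701062, 0.0, 278.2740400690378], [0.0, 524.8392988701062, 204.59742117580524], [0.0, 0.0, 1.0]] [[0.5982, 0.6809, -0.4226, 0.9854], [0.8013, -0.5151, 0.3043, -0.3937], [-0.0105, -0.5206, -0.8537, 1.0578], [0.0, 0.0, 0.0, 1.0]]
side [[427.50617256352047, 0.0, 285.44495647253876], [0.0, 427.50617256352047, 204.8550541488553], [0.0, 0.0, 1.0]] [[-0.7002, -0.4005, 0.5911, -0.1969], [-0.7137, 0.4141, -0.5649, 0.6455], [-0.0185, -0.8174, -0.5758, 0.7679], [0.0, 0.0, 0.0, 1.0]]
wrist [[325.19226210127806, 0.0, 279.00700996230444], [0.0, 325.19226210127806, 207.95489110568073], [0.0, 0.0, 1.0]] [[0.2473, -0.9314, -0.2673, 0.231], [-0.9689, -0.2379, -0.0673, -0.5851], [-0.0009, 0.2756, -0.9613, 0.3833], [0.0, 0.0, 0.0, 1.0]]
```

View pics/scene0.png

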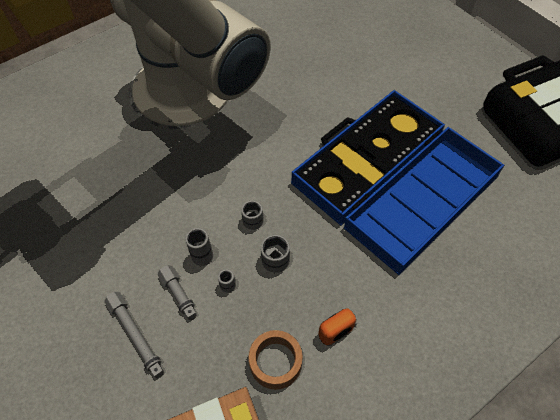

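View pics/side0.png

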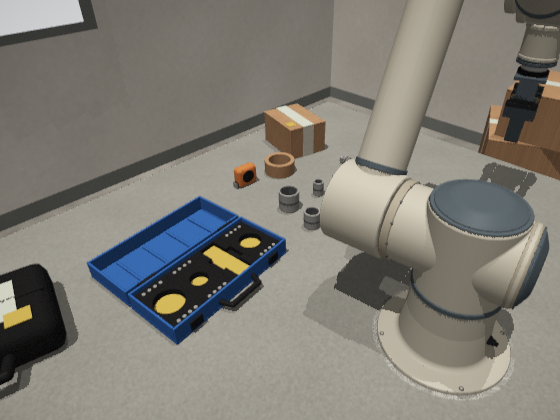

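Scene: the sockets stand at about (252,213) medium, (275,251) large, (226,281) small and (198,244) deep. The short bar is at (178,291) and the long bar at (135,335). The recesses from lower left to upper right are (331,186), the trough (357,163), (381,143) and (404,123). I'll enlarge both groups.

```bash
python3 - <<'E'
import cv2
im=cv2.imread("pics/scene0.png")
cv2.imwrite("pics/cropA.png",cv2.resize(im[190:330,130:310],None,fx=4.4,fy=4.285714,interpolation=cv2.INTER_CUBIC)[:600] if 0 else cv2.resize(im[190:330,140:300],None,fx=4,fy=4,interpolation=cv2.INTER_CUBIC))
cv2.imwrite("pics/cropB.png",cv2.resize(im[85:235,285:450],None,fx=4,fy=4,interpolation=cv2.INTER_CUBIC))
E
```

```text
(no output)
```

View pics/cropA.png

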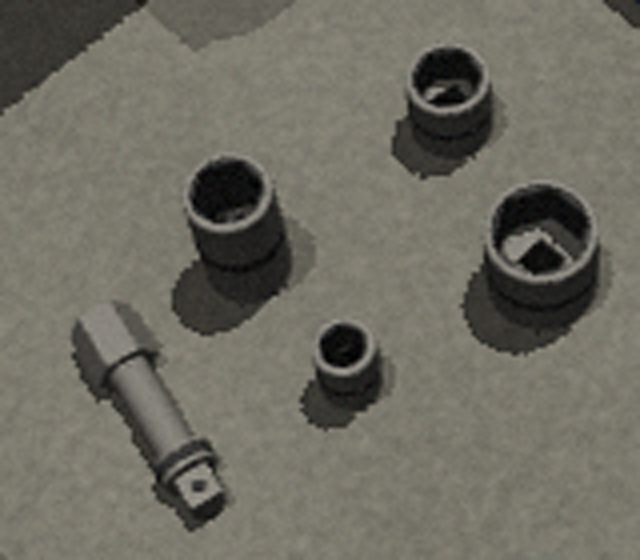

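View pics/cropB.png

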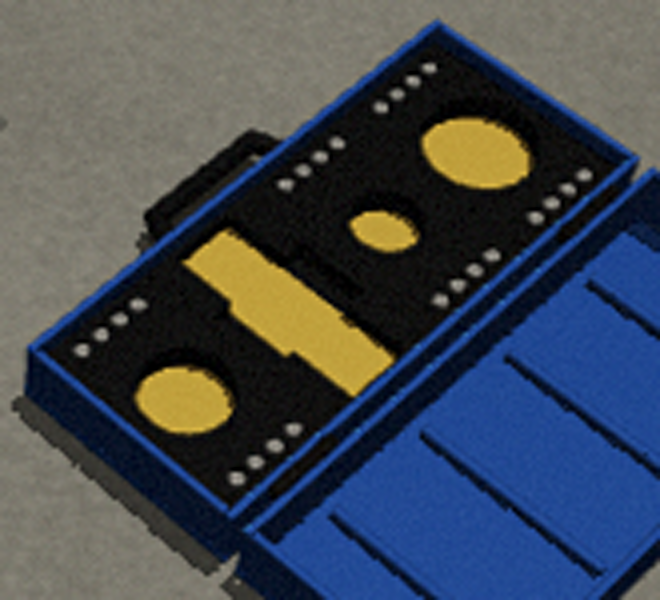

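```bash
cat > h.py <<'E'
import numpy as np,pickle,cv2
def ray(c,uv,z):
    K,E=c["camera_matrix"],c["extrinsics"]
    d=E[:3,:3]@np.linalg.solve(K,[uv[0],uv[1],1]); o=E[:3,3]
    return o+d*(z-o[2])/d[2]
def proj(c,P):
    P=np.atleast_2d(P);E=c["extrinsics"]; q=(P-E[:3,3])@E[:3,:3]
    p=q@np.array(c["camera_matrix"]).T; return p[:,:2]/p[:,2:]
A=lambda x,y:(x/4+140-.375,y/4+190-.375)
B=lambda x,y:(x/4+285-.375,y/4+85-.375)
E
python3 - <<'E'
from h import *
np.set_printoptions(precision=4,suppress=True)
c=pickle.load(open("c0.pkl","rb"))["scene"]
for n,p,z in(("med",(449,80),.054),("deep",(231,198),.09),("large",(541,231),.064),("small",(346,350),.05)): print(n,ray(c,A(*p),z))
print("shaft",ray(c,A(131,368),.016),ray(c,A(173,455),.016))
R=[ray(c,B(*p),.05) for p in((437,22),(32,348),(232,512),(637,158))]
print("case",*R,np.mean(R,0))
e=[R[0]-R[1],R[3]-R[2],R[1]-R[2],R[0]-R[3]]
for v in e: print(np.linalg.norm(v),np.degrees(np.arctan2(v[1],v[0])))
for n,p,z in(("large",(478,152),.02),("small",(385,231),.02),("bar",(290,313),.026),("medium",(184,400),.02)): print(n,ray(c,B(*p),z))
E
```

```text
med [ 0.4635 -0.0907  0.054 ]
deep [ 0.4722 -0.2333  0.09  ]
large [ 0.574  -0.1085  0.064 ]
small [ 0.5625 -0.2264  0.05  ]
shaft [ 0.4877 -0.3185  0.016 ] [ 0.5431 -0.326   0.016 ]
case [0.3891 0.4114 0.05  ] [0.4344 0.0463 0.05  ] [0.5897 0.0672 0.05  ] [0.5468 0.4311 0.05  ] [0.49  0.239 0.05 ]
0.3678971657441022 97.0827118571304
0.3664429724187216 96.72300324082347
0.1566685062488053 -172.33113487433891
0.15896092115073934 -172.866349517258
large [0.4691 0.3789 0.02  ]
small [0.4804 0.2885 0.02  ]
bar [0.495  0.1966 0.026 ]
medium [0.5021 0.1082 0.02  ]
```

```bash
cat >> h.py <<'E'
def plan(*targets):
    """targets (x,y,z,heading of tool y in deg); prints rotvec z and shifts, in drive units"""
    from workcell import readout
    o=readout.get_obs(); R=o["eef_rot"]; p=o["tool_pos"]
    hd=np.degrees(np.arctan2(R[1,1],R[0,1]))
    print("t",round(o["clock"],2),"pos",p.round(4),"hd",round(hd,2),"tilt",R[:2,2].round(4),"w",round(o["width"],3),"grip",round(o["gripper_force"],1),"F",o["contact_force"].round(1))
    h=np.radians(hd); y=np.array([np.cos(h),np.sin(h),0]); z=np.array([0,0,-1.]); x=np.cross(y,z)
    for t in targets:
        d=np.array(t[:3])-p; dh=(t[3]-hd+180)%360-180
        print("  turn_z %.4f shift"%(-dh/180),(np.array([d@x,d@y,d@z])/.25).round(4))
E
python3 - <<'E'
from h import *
plan((.5625,-.2264,.2,-83),(.5625,-.2264,.1,-83))
E
```

```text
t 0.15 pos [ 0.1544 -0.6054  0.2275] hd -75.69 tilt [-0.0001  0.0009] w 1.0 grip 0.0 F [0.5 0.1 0.5]
  turn_z 0.0406 shift [ 1.9562 -1.0653  0.11  ]
  turn_z 0.0406 shift [ 1.9562 -1.0653  0.51  ]
```

drive_tool([
  [[0,0,0.04,0.98,-0.53,0.1,0],[0,0,0.04,0.98,-0.53,0.1,0],[0,0,0.04,0.98,-0.53,0.1,0],[0,0,0.04,0.98,-0.53,0.1,0],[0,0,0.04,0.98,-0.53,0.1,0]],
], squeeze=25)

```text
clock: 0.78
tool_pos: [0.3608, -0.4142, 0.2026]
eef_rot: [[0.992, 0.126, -0.0], [0.126, -0.992, 0.001], [-0.0, -0.001, -1.0]]
contact_force: [-0.1, -0.6, 0.3]
width: 0.998
gripper_force: 0.0
```

```bash
python3 - <<'E'
from h import *
plan((.5625,-.2264,.2,-83),(.5,-.21,.26,-83))
E
```

```text
t 0.78 pos [ 0.3608 -0.4142  0.2026] hd -82.77 tilt [-0.0002  0.0009] w 0.998 grip 0.0 F [-0.1 -0.6  0.3]
  turn_z 0.0013 shift [ 0.8948 -0.6436  0.0103]
  turn_z 0.0013 shift [ 0.655  -0.7401 -0.2297]
```

drive_tool([
  [[0,0,0,0.65,-0.74,-0.23,0],[0,0,0,0.65,-0.74,-0.23,0],[0,0,0,0.65,-0.74,-0.23,0],[0,0,0,0.65,-0.74,-0.23,0],[0,0,0,0.65,-0.74,-0.23,0],[0,0,0,0.65,-0.74,-0.23,0],[0,0,0,0.65,-0.74,-0.23,0]],
])

```text
clock: 1.65
tool_pos: [0.4967, -0.2139, 0.26]
eef_rot: [[0.992, 0.122, -0.001], [0.122, -0.992, 0.0], [-0.001, -0.0, -1.0]]
contact_force: [0.7, -0.3, -0.2]
width: 1.0
gripper_force: 0.0
```

```bash
python3 - <<'E'
from h import *
from workcell import viewer
c=viewer.camera("wrist"); pickle.dump(c,open("c1.pkl","wb"))
cv2.imwrite("pics/w1.png",cv2.resize(c["image"],None,fx=1.4285,fy=1.4285,interpolation=cv2.INTER_CUBIC))
plan((.5625,-.2264,.2,-83))
E
```

```text
t 1.7 pos [ 0.4967 -0.2139  0.26  ] hd -82.98 tilt [-0.0008  0.0003] w 0.998 grip 0.0 F [ 0.2 -0.1 -0.8]
  turn_z 0.0001 shift [0.255  0.0816 0.2401]
```

View pics/w1.png

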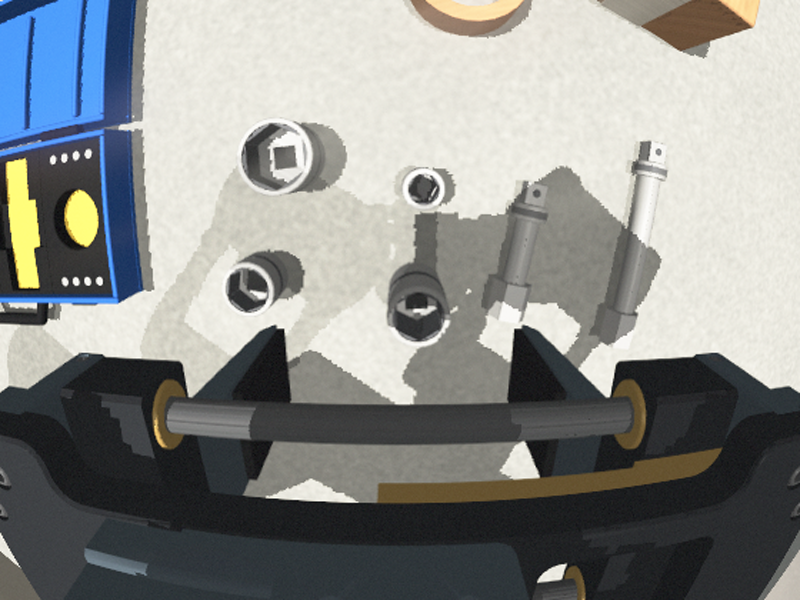

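The wrist view shows the mouths at small (425,187), large (276,157), medium (253,287) and deep (416,313). The bar shaft runs from (514,276) to (526,222). I'll cross-check these against the scene camera.

```bash
cat >> h.py <<'E'
def fray(c,uv,z):
    K,E=c["camera_matrix"],c["extrinsics"]
    m=np.array([(uv[0]-K[0][2])/K[0][0],(uv[1]-K[1][2])/K[1][1]]); th=np.linalg.norm(m)
    d=E[:3,:3]@np.r_[m/th*np.sin(th),np.cos(th)]; o=E[:3,3]
    return o+d*(z-o[2])/d[2]
E
python3 - <<'E'
from h import *
np.set_printoptions(precision=4,suppress=True)
c=pickle.load(open("c1.pkl","rb"))
s=1.4285
W=lambda x,y:((x+.5)/s-.5,(y+.5)/s-.5)
for n,p,z in(("small",(425,187),.05),("large",(276,157),.064),("med",(253,287),.054),("deep",(416,313),.09),("sh1",(514,276),.016),("sh2",(526,222),.016),("medrec",(82,219),.02),("corner",(119,303),.05),("corner2",(106,128),.05)): print(n,fray(c,W(*p),z))
E
```

```text
small [ 0.5623 -0.2255  0.05  ]
large [ 0.5739 -0.109   0.064 ]
med [ 0.4659 -0.0944  0.054 ]
deep [ 0.4718 -0.2288  0.09  ]
sh1 [ 0.4937 -0.3181  0.016 ]
sh2 [ 0.5436 -0.3205  0.016 ]
medrec [0.5046 0.1103 0.02  ]
corner [0.433 0.044 0.05 ]
corner2 [0.5943 0.0615 0.05  ]
```

drive_tool([
  [[0,0,0,0.254,0.08,0.2,0],[0,0,0,0.254,0.08,0.3,0],[0,0,0,0.254,0.08,0.5,0],[0,0,0,0.254,0.08,0.7,0],[0,0,0,0.254,0.08,0.8,0],[0,0,0,0.254,0.08,0.888,0],[0,0,0,0.254,0.08,0.888,0],[0,0,0,0.254,0.08,0.888,1],[0,0,0,0.254,0.08,0.888,1],[0,0,0,0.254,0.08,0.888,1]],
])

```text
clock: 2.95
tool_pos: [0.5633, -0.2252, 0.0392]
eef_rot: [[0.992, 0.124, 0.001], [0.124, -0.992, -0.001], [0.001, 0.001, -1.0]]
contact_force: [0.2, -1.0, -0.4]
width: 0.704
gripper_force: 0.0
```

drive_tool([
  [[0,0,0,0,0,0,1],[0,0,0,0,0,0,1],[0,0,0,0,0,0,1],[0,0,0,0,0,0,1],[0,0,0,0,0,-0.15,1],[0,0,0,0,0,-0.35,1],[0,0,0,0,0,-0.4,1],[0,0,0,0,0,-0.4,1]],
])

```text
clock: 3.95
tool_pos: [0.5631, -0.225, 0.1387]
eef_rot: [[0.992, 0.124, 0.001], [0.124, -0.992, -0.0], [0.001, 0.001, -1.0]]
contact_force: [-0.7, -0.5, -2.1]
width: 0.369
gripper_force: 25.0
```

```bash
python3 - <<'E'
from h import *
plan((.4845,.2837,.14,-83),(.4845,.2837,.059,-83))
E
```

```text
t 3.95 pos [ 0.5631 -0.225   0.1387] hd -82.89 tilt [ 0.0009 -0.0005] w 0.369 grip 25.0 F [-0.7 -0.5 -2.1]
  turn_z 0.0006 shift [-0.0602 -2.0581 -0.0053]
  turn_z 0.0006 shift [-0.0602 -2.0581  0.3187]
```

drive_tool([
  [[0,0,0,-0.03,-0.98,0,1],[0,0,0,-0.03,-0.98,0,1],[0,0,0,-0.03,-0.98,0,1],[0,0,0,-0.03,-0.98,0,1],[0,0,0,-0.03,-0.98,0,1]],
])

```text
clock: 4.58
tool_pos: [0.5231, 0.0207, 0.1367]
eef_rot: [[0.992, 0.128, -0.004], [0.128, -0.992, 0.001], [-0.004, -0.001, -1.0]]
contact_force: [0.3, -0.4, -1.6]
width: 0.368
gripper_force: 25.0
```

drive_tool([
  [[0,0,0,-0.03,-0.98,0,1],[0,0,0,-0.03,-0.98,0,1],[0,0,0,-0.03,-0.98,0,1],[0,0,0,-0.03,-0.98,0,1],[0,0,0,-0.03,-0.98,0,1],[0,0,0,-0.03,-0.98,0,1]],
])

```text
clock: 5.32
tool_pos: [0.4872, 0.2586, 0.1373]
eef_rot: [[0.992, 0.124, -0.002], [0.124, -0.992, -0.001], [-0.002, 0.001, -1.0]]
contact_force: [-0.6, -0.4, -0.9]
width: 0.368
gripper_force: 25.0
```

```bash
python3 - <<'E'
from h import *
from workcell import viewer
c=viewer.camera("wrist"); pickle.dump(c,open("c2.pkl","wb"))
cv2.imwrite("pics/w2.png",cv2.resize(c["image"],None,fx=1.4285,fy=1.4285,interpolation=cv2.INTER_CUBIC))
plan((.4845,.2837,.059,-83))
E
```

```text
t 5.38 pos [0.4874 0.2581 0.1375] hd -82.94 tilt [-0.0015 -0.0009] w 0.371 grip 25.0 F [-0.9 -0.3 -1.6]
  turn_z 0.0003 shift [ 0.0012 -0.1029  0.314 ]
```

View pics/w2.png

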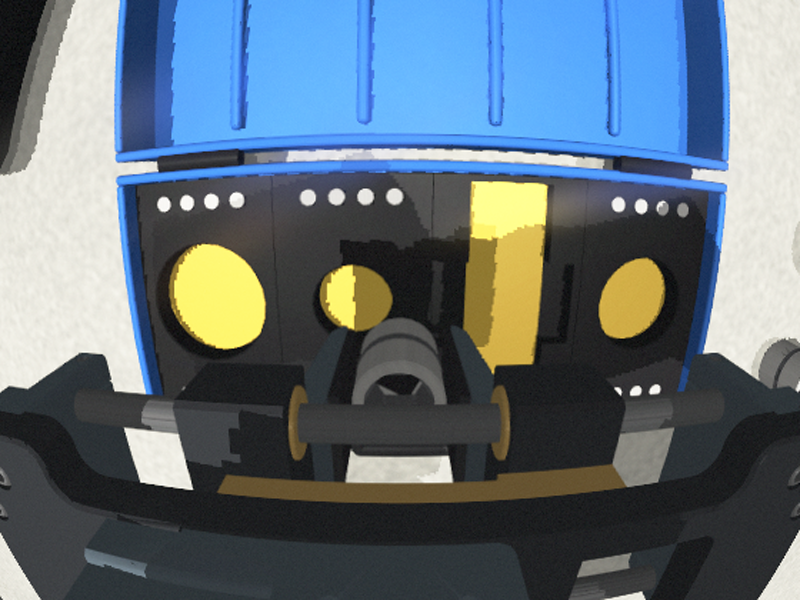

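Wrist view over the case, left to right: large recess (217,297), small (356,298), trough (508,272), medium (632,298). I'll fit the centres from the edge points.

```bash
python3 - <<'E'
from h import *
np.set_printoptions(precision=4,suppress=True)
c=pickle.load(open("c2.pkl","rb"))
s=1.4285
W=lambda x,y:((x+.5)/s-.5,(y+.5)/s-.5)
from scipy.optimize import least_squares
for n,r,F,T,g in(("large",.037,[(170,291),(227,349),(188,333)],[(265,305),(205,244),(250,265)],(.4735,.373)),
 ("small",.023,[(320,296),(342,325)],[(393,295),(357,264),(380,273)],(.4845,.2837)),
 ("med",.03,[(665,288),(623,338),(650,327)],[(599,297),(640,258),(612,273)],(.5065,.105))):
    P=np.array([fray(c,W(*p),.02) for p in F]+[fray(c,W(*p),.038) for p in T])[:,:2]
    f=least_squares(lambda q:np.linalg.norm(P-q,axis=1)-r,g); print(n,f.x,f.fun)
for p in((127,181),(717,182)): print("rim far corner",fray(c,W(*p),.05))
print("trough", fray(c,W(472,182),.038),fray(c,W(548,184),.038),fray(c,W(466,335),.038),fray(c,W(540,340),.026))
E
```

```text
large [0.4743 0.3741] [-0.0005 -0.0001  0.0004 -0.0006 -0.0001  0.0005]
small [0.4866 0.2852] [-0.     -0.0005 -0.0002 -0.0004 -0.0001]
med [0.5071 0.1082] [ 0.0004 -0.0003  0.0013  0.0008 -0.      0.0006]
rim far corner [0.5466 0.4265 0.05  ]
rim far corner [0.5934 0.0759 0.05  ]
trough [0.563  0.2285 0.038 ] [0.569 0.185 0.038] [0.4747 0.2178 0.038 ] [0.4724 0.1669 0.026 ]
```

drive_tool([
  [[0,0,0,0.006,-0.106,0,1],[0,0,0,0.006,-0.106,0,1],[0,0,0,0.006,-0.106,0.1,1],[0,0,0,0.006,-0.106,0.2,1],[0,0,0,0.006,-0.106,0.25,1],[0,0,0,0.006,-0.106,0.29,1],[0,0,0,0.006,-0.106,0.312,1],[0,0,0,0.006,-0.106,0.312,1]],
])

```text
clock: 6.38
tool_pos: [0.4857, 0.2859, 0.0605]
eef_rot: [[0.992, 0.124, 0.0], [0.124, -0.992, 0.0], [0.0, -0.0, -1.0]]
contact_force: [0.4, 0.1, -0.6]
width: 0.367
gripper_force: 25.0
```

```bash
python3 - <<'E'
from h import *
plan((.4855,.2847,.059,-83))
E
```

```text
t 6.38 pos [0.4857 0.2859 0.0605] hd -82.89 tilt [0.0001 0.    ] w 0.367 grip 25.0 F [ 0.4  0.1 -0.6]
  turn_z 0.0006 shift [-0.0015  0.0045  0.0059]
```

drive_tool([
  [[0,0,0,0,0.003,0.004,1],[0,0,0,0,0.003,0.004,1],[0,0,0,0,0.003,0.004,0.4],[0,0,0,0,0.003,0.004,0.4],[0,0,0,0,0.003,0.004,0.4],[0,0,0,0,0.003,0.004,0.4],[0,0,0,0,0.003,-0.2,0.4],[0,0,0,0,0.003,-0.4,0],[0,0,0,0,0.003,-0.5,0]],
])

```text
clock: 7.5
tool_pos: [0.4864, 0.2855, 0.1881]
eef_rot: [[0.992, 0.124, 0.003], [0.124, -0.992, 0.001], [0.003, -0.001, -1.0]]
contact_force: [0.4, -0.2, -0.8]
width: 0.786
gripper_force: 0.0
```

```bash
python3 - <<'E'
from h import *
from workcell import viewer
c=viewer.camera("wrist"); cv2.imwrite("pics/w3.png",cv2.resize(c["image"],None,fx=1.4285,fy=1.4285,interpolation=cv2.INTER_CUBIC)[150:420])
plan((.465,-.0925,.2,7),(.465,-.0925,.06,7))
E
```

```text
t 7.55 pos [0.4873 0.2859 0.1903] hd -82.88 tilt [0.0053 0.0024] w 0.828 grip 0.0 F [0.8 0.9 5. ]
  turn_z -0.4994 shift [-0.2761  1.4909 -0.0389]
  turn_z -0.4994 shift [-0.2761  1.4909  0.5211]
```

View pics/w3.png

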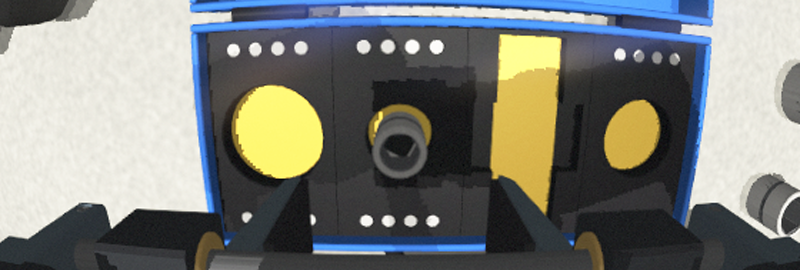

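The small socket stands in its recess at (400,145). Next is the medium socket.

drive_tool([
  [[0,0,-0.06,-0.18,0.97,-0.04,0],[0,0,-0.12,-0.18,0.97,-0.04,0],[0,0,-0.18,-0.18,0.97,-0.04,0],[0,0,-0.24,-0.18,0.97,-0.04,0],[0,0,-0.3,-0.18,0.97,-0.04,0],[0,0,-0.36,-0.18,0.97,-0.04,0],[0,0,-0.42,-0.18,0.97,-0.04,0],[0,0,-0.48,-0.18,0.97,-0.04,0],[0,0,-0.5,-0.18,0.97,-0.04,0]],
])

```text
clock: 8.68
tool_pos: [0.471, 0.0389, 0.1953]
eef_rot: [[-0.13, 0.992, -0.0], [0.992, 0.13, 0.0], [0.0, -0.0, -1.0]]
contact_force: [-0.1, 0.2, 0.3]
width: 1.001
gripper_force: 0.0
```

```bash
python3 - <<'E'
from h import *
from workcell import viewer
c=viewer.camera("wrist"); pickle.dump(c,open("c4.pkl","wb")); cv2.imwrite("pics/w4.png",cv2.resize(c["image"],None,fx=1.4285,fy=1.4285,interpolation=cv2.INTER_CUBIC))
plan((.465,-.0925,.04,7))
E
```

```text
t 8.72 pos [0.471  0.0389 0.1952] hd 7.98 tilt [-0.0003 -0.0001] w 1.003 grip 0.0 F [-0.   0.6 -0.4]
  turn_z 0.0054 shift [-0.5173 -0.0966  0.621 ]
```

View pics/w4.png

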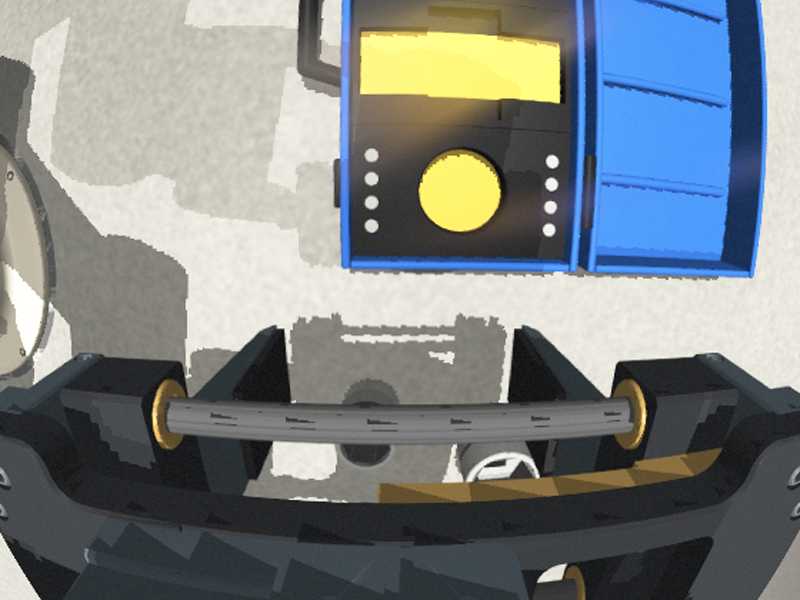

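The medium recess shows clearly at (460,191), radius about 41 px. The medium socket is hidden behind the gripper at (370,410). I'll refine its position with image code on the earlier wrist picture.

```bash
python3 - <<'E'
from h import *
np.set_printoptions(precision=4,suppress=True)
c=pickle.load(open("c1.pkl","rb")); s=1.4285
g=cv2.cvtColor(c["image"],cv2.COLOR_BGR2GRAY)
W=lambda x,y:((x+.5)/s-.5,(y+.5)/s-.5)
out=[]
for n,(u,v),z in(("small",(425,187),.05),("med",(253,287),.054),("large",(276,157),.064),("deep",(416,313),.09)):
    u,v=W(u,v); k=28; u0,v0=int(u)-k,int(v)-k
    out.append(cv2.resize(c["image"][v0:v0+2*k,u0:u0+2*k],(390,390) if 0 else (280,280),interpolation=cv2.INTER_CUBIC)); print(n,u0,v0)
    # inner mouth: dark/non-rim area centre via polar edge search skipped
cv2.imwrite("pics/crop5.png",np.vstack([np.hstack(out[:2]),np.hstack(out[2:])]))
c=pickle.load(open("c4.pkl","rb"))
for p in((460,149),(418,190),(501,190),(460,232)): print(fray(c,W(*p),.038),fray(c,W(*p),.02))
E
```

```text
small 269 102
med 148 172
large 165 81
deep 263 190
[0.5006 0.1356 0.038 ] [0.5028 0.1366 0.02  ]
[0.4765 0.104  0.038 ] [0.4774 0.1032 0.02  ]
[0.5325 0.1124 0.038 ] [0.5365 0.1122 0.02  ]
[0.5089 0.0796 0.038 ] [0.5115 0.0774 0.02  ]
```

View pics/crop5.png

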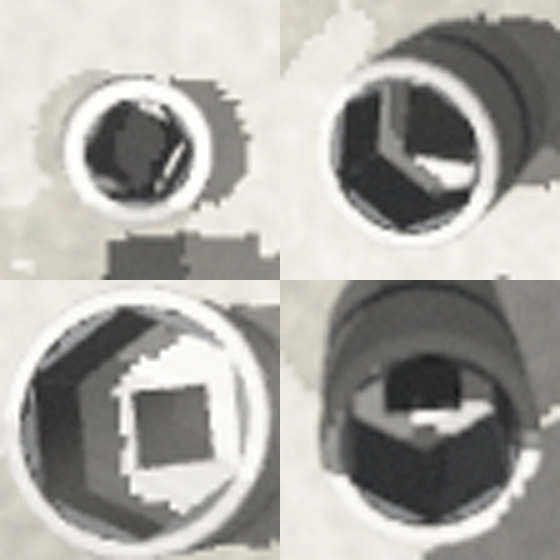

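```bash
python3 - <<'E'
from h import *
c=pickle.load(open("c1.pkl","rb"))
for p,z in(((173.8,201.8),.054),((193.3,107.6),.064)): print(fray(c,p,z))
plan((.464,-.091,.04,7))
E
```

```text
[ 0.46414173 -0.09042923  0.054     ]
[ 0.57626945 -0.10899983  0.064     ]
t 8.72 pos [0.471  0.0389 0.1952] hd 7.98 tilt [-0.0003 -0.0001] w 1.003 grip 0.0 F [-0.   0.6 -0.4]
  turn_z 0.0054 shift [-0.5108 -0.0997  0.621 ]
```

drive_tool([
  [[0,0,0.005,-0.51,-0.1,0,0],[0,0,0.005,-0.51,-0.1,0,0],[0,0,0.005,-0.51,-0.1,0.1,0],[0,0,0.005,-0.51,-0.1,0.3,0],[0,0,0.005,-0.51,-0.1,0.5,0],[0,0,0.005,-0.51,-0.1,0.58,0],[0,0,0.005,-0.51,-0.1,0.62,0],[0,0,0.005,-0.51,-0.1,0.62,0],[0,0,0.005,-0.51,-0.1,0.62,1],[0,0,0.005,-0.51,-0.1,0.62,1]],
])

```text
clock: 9.98
tool_pos: [0.4626, -0.0908, 0.0412]
eef_rot: [[-0.108, 0.994, 0.001], [0.994, 0.108, -0.0], [-0.001, 0.001, -1.0]]
contact_force: [0.8, -0.3, -0.7]
width: 0.813
gripper_force: 0.0
```

drive_tool([
  [[0,0,0,0,0,0,1],[0,0,0,0,0,0,1],[0,0,0,0,0,0,1],[0,0,0,0,0,0,1],[0,0,0,0,0,-0.15,1],[0,0,0,0,0,-0.35,1],[0,0,0,0,0,-0.4,1],[0,0,0,0,0,-0.4,1]],
])

```text
clock: 10.98
tool_pos: [0.4622, -0.0907, 0.1405]
eef_rot: [[-0.108, 0.994, 0.001], [0.994, 0.108, -0.0], [-0.0, 0.001, -1.0]]
contact_force: [0.1, 0.2, -3.5]
width: 0.524
gripper_force: 25.0
```

```bash
python3 - <<'E'
from h import *
plan((.5065,.107,.14,7),(.5065,.107,.06,7))
E
```

```text
t 10.97 pos [ 0.4622 -0.0907  0.1405] hd 6.21 tilt [ 0.001  -0.0003] w 0.524 grip 25.0 F [ 0.1  0.2 -3.5]
  turn_z -0.0044 shift [0.7669 0.2616 0.002 ]
  turn_z -0.0044 shift [0.7669 0.2616 0.322 ]
```

drive_tool([
  [[0,0,-0.004,0.767,0.262,0,1],[0,0,-0.004,0.767,0.262,0,1],[0,0,-0.004,0.767,0.262,0,1],[0,0,-0.004,0.767,0.262,0,1],[0,0,-0.004,0.767,0.262,0,1],[0,0,-0.004,0.767,0.262,0.1,1],[0,0,-0.004,0.767,0.262,0.2,1],[0,0,-0.004,0.767,0.262,0.21,1],[0,0,-0.004,0.767,0.262,0.21,1]],
])

```text
clock: 12.1
tool_pos: [0.5063, 0.1063, 0.088]
eef_rot: [[-0.12, 0.993, -0.001], [0.993, 0.12, -0.0], [-0.0, -0.001, -1.0]]
contact_force: [-0.1, -0.6, -3.4]
width: 0.521
gripper_force: 25.0
```

```bash
python3 - <<'E'
from h import *
plan((.5065,.107,.0605,7))
E
```

```text
t 12.1 pos [0.5063 0.1063 0.088 ] hd 6.88 tilt [-0.0006 -0.0001] w 0.521 grip 25.0 F [-0.1 -0.6 -3.4]
  turn_z -0.0007 shift [0.0028 0.001  0.11  ]
```

drive_tool([
  [[0,0,0,0.003,0,0.06,1],[0,0,0,0.003,0,0.1,1],[0,0,0,0.003,0,0.11,1],[0,0,0,0.003,0,0.11,1],[0,0,0,0.003,0,0.11,0.25],[0,0,0,0.003,0,0.11,0.25],[0,0,0,0.003,0,0.11,0.25],[0,0,0,0.003,0,0.11,0.25],[0,0,0,0.003,0,-0.1,0.25],[0,0,0,0.003,0,-0.3,0]],
])

```text
clock: 13.35
tool_pos: [0.506, 0.1078, 0.164]
eef_rot: [[-0.121, 0.993, -0.001], [0.993, 0.121, -0.0], [0.0, -0.001, -1.0]]
contact_force: [1.1, 0.4, 0.5]
width: 0.829
gripper_force: 0.0
```

```bash
python3 - <<'E'
from h import *
plan((.575,-.109,.14,7),(.575,-.109,.044,7))
E
```

```text
t 13.35 pos [0.506  0.1078 0.164 ] hd 6.93 tilt [-0.0012 -0.0001] w 0.829 grip 0.0 F [1.1 0.4 0.5]
  turn_z -0.0004 shift [-0.894   0.1694  0.0959]
  turn_z -0.0004 shift [-0.894   0.1694  0.4799]
```

drive_tool([
  [[0,0,0,-0.894,0.17,0,0],[0,0,0,-0.894,0.17,0,0],[0,0,0,-0.894,0.17,0,0],[0,0,0,-0.894,0.17,0,0],[0,0,0,-0.894,0.17,0,0],[0,0,0,-0.894,0.17,0.2,0],[0,0,0,-0.894,0.17,0.36,0],[0,0,0,-0.894,0.17,0.45,0],[0,0,0,-0.894,0.17,0.48,0],[0,0,0,-0.894,0.17,0.48,0]],
])

```text
clock: 14.6
tool_pos: [0.5755, -0.1084, 0.0432]
eef_rot: [[-0.121, 0.993, -0.0], [0.993, 0.121, 0.0], [0.0, -0.0, -1.0]]
contact_force: [0.5, -0.6, -0.0]
width: 1.0
gripper_force: 0.0
```

drive_tool([
  [[0,0,0,0,0,0,1],[0,0,0,0,0,0,1],[0,0,0,0,0,0,1],[0,0,0,0,0,0,1],[0,0,0,0,0,0,1],[0,0,0,0,0,-0.15,1],[0,0,0,0,0,-0.35,1],[0,0,0,0,0,-0.45,1],[0,0,0,0,0,-0.45,1]],
], squeeze=35)

```text
clock: 15.72
tool_pos: [0.5762, -0.1091, 0.1567]
eef_rot: [[-0.121, 0.993, 0.003], [0.993, 0.121, -0.001], [-0.001, 0.003, -1.0]]
contact_force: [0.2, 0.5, -7.4]
width: 0.685
gripper_force: 35.0
```

```bash
python3 - <<'E'
from h import *
plan((.474,.374,.16,7),(.474,.374,.065,7))
E
```

```text
t 15.72 pos [ 0.5762 -0.1091  0.1567] hd 6.93 tilt [ 0.0028 -0.0008] w 0.685 grip 35.0 F [ 0.2  0.5 -7.4]
  turn_z -0.0004 shift [ 1.9677 -0.1727 -0.0132]
  turn_z -0.0004 shift [ 1.9677 -0.1727  0.3668]
```

drive_tool([
  [[0,0,0,0.98,-0.09,-0.02,1],[0,0,0,0.98,-0.09,-0.02,1],[0,0,0,0.98,-0.09,-0.02,1],[0,0,0,0.98,-0.09,-0.02,1],[0,0,0,0.98,-0.09,-0.02,1]],
])

```text
clock: 16.35
tool_pos: [0.5214, 0.135, 0.1587]
eef_rot: [[-0.125, 0.992, -0.003], [0.992, 0.125, 0.0], [0.001, -0.003, -1.0]]
contact_force: [1.5, -1.8, -7.3]
width: 0.675
gripper_force: 35.0
```

drive_tool([
  [[0,0,0,0.988,-0.08,0,1],[0,0,0,0.988,-0.08,0,1],[0,0,0,0.988,-0.08,0,1],[0,0,0,0.988,-0.08,0,1],[0,0,0,0.988,-0.08,0,1],[0,0,0,0.988,-0.08,0,1],[0,0,0,0.988,-0.08,0.1,1],[0,0,0,0.988,-0.08,0.2,1],[0,0,0,0.988,-0.08,0.25,1],[0,0,0,0.988,-0.08,0.25,1]],
])

```text
clock: 17.6
tool_pos: [0.4739, 0.3732, 0.0971]
eef_rot: [[-0.12, 0.993, -0.002], [0.993, 0.12, -0.001], [-0.001, -0.002, -1.0]]
contact_force: [1.2, -0.4, -6.1]
width: 0.684
gripper_force: 35.0
```

```bash
python3 - <<'E'
from h import *
plan((.474,.374,.063,7))
E
```

```text
t 17.6 pos [0.4739 0.3732 0.0971] hd 6.87 tilt [-0.0016 -0.0011] w 0.684 grip 35.0 F [ 1.2 -0.4 -6.1]
  turn_z -0.0007 shift [0.003  0.0009 0.1364]
```

drive_tool([
  [[0,0,0,0.003,0,0.06,1],[0,0,0,0.003,0,0.11,1],[0,0,0,0.003,0,0.13,1],[0,0,0,0.003,0,0.134,1],[0,0,0,0.003,0,0.134,1]],
])

```text
clock: 18.23
tool_pos: [0.474, 0.3753, 0.0646]
eef_rot: [[-0.121, 0.993, 0.0], [0.993, 0.121, 0.0], [0.0, 0.0, -1.0]]
contact_force: [0.6, 0.4, -6.5]
width: 0.681
gripper_force: 35.0
```

drive_tool([
  [[0,0,0,0,0,0,0.1],[0,0,0,0,0,0,0.1],[0,0,0,0,0,0,0.1],[0,0,0,0,0,0,0.1],[0,0,0,0,0,-0.1,0.1],[0,0,0,0,0,-0.3,0.1],[0,0,0,0,0,-0.45,0],[0,0,0,0,0,-0.45,0]],
])

```text
clock: 19.23
tool_pos: [0.4752, 0.376, 0.1799]
eef_rot: [[-0.121, 0.993, 0.005], [0.993, 0.121, 0.003], [0.002, 0.005, -1.0]]
contact_force: [-0.2, -0.1, -0.4]
width: 1.0
gripper_force: 0.0
```

```bash
python3 - <<'E'
from h import *
plan((.4,0,.2,-52))
E
```

```text
t 19.23 pos [0.4752 0.376  0.1799] hd 6.93 tilt [0.0045 0.0029] w 1.0 grip 0.0 F [-0.2 -0.1 -0.4]
  turn_z 0.3274 shift [-1.4566 -0.4801 -0.0803]
```

drive_tool([
  [[0,0,0.058,-0.94,-0.18,-0.28,0],[0,0,0.116,-0.94,-0.18,-0.28,0],[0,0,0.174,-0.94,-0.18,-0.28,0],[0,0,0.232,-0.94,-0.18,-0.28,0],[0,0,0.29,-0.94,-0.18,-0.28,0]],
])

```text
clock: 19.85
tool_pos: [0.4575, 0.1331, 0.2474]
eef_rot: [[0.718, 0.696, 0.001], [0.696, -0.718, -0.0], [0.0, 0.001, -1.0]]
contact_force: [-1.1, 0.7, -0.1]
width: 1.0
gripper_force: 0.0
```

```bash
python3 - <<'E'
from h import *
plan((.45,-.1,.25,-97),(.45,-.3,.25,-97))
E
```

```text
t 19.85 pos [0.4575 0.1331 0.2474] hd -45.86 tilt [ 0.0007 -0.0005] w 1.0 grip 0.0 F [-1.1  0.7 -0.1]
  turn_z 0.2841 shift [-0.6707  0.6482 -0.0104]
  turn_z 0.2841 shift [-1.2279  1.2223 -0.0104]
```

drive_tool([
  [[0,0,0.058,-0.67,0.65,-0.01,0],[0,0,0.116,-0.67,0.65,-0.01,0],[0,0,0.174,-0.67,0.65,-0.01,0],[0,0,0.232,-0.67,0.65,-0.01,0],[0,0,0.284,-0.67,0.65,-0.01,0],[0,0,0.284,-0.67,0.65,-0.01,0]],
])

```text
clock: 20.6
tool_pos: [0.4525, -0.0972, 0.2487]
eef_rot: [[0.994, -0.112, -0.001], [-0.112, -0.994, 0.0], [-0.001, -0.0, -1.0]]
contact_force: [0.1, 0.9, -0.8]
width: 1.001
gripper_force: 0.0
```

```bash
python3 - <<'E'
from h import *
plan((.44,-.3,.25,-97))
E
```

```text
t 20.6 pos [ 0.4525 -0.0972  0.2487] hd -96.4 tilt [-0.0012  0.0005] w 1.001 grip 0.0 F [ 0.1  0.9 -0.8]
  turn_z 0.0033 shift [ 0.0408  0.8116 -0.0052]
```

drive_tool([
  [[0,0,0.003,0.04,0.81,0,0],[0,0,0.003,0.04,0.81,0,0],[0,0,0.003,0.04,0.81,0,0],[0,0,0.003,0.04,0.81,0,0],[0,0,0.003,0.04,0.81,0,0],[0,0,0.003,0.04,0.81,0,0]],
])

```text
clock: 21.35
tool_pos: [0.4405, -0.2976, 0.2492]
eef_rot: [[0.993, -0.118, -0.0], [-0.118, -0.993, 0.001], [-0.001, -0.001, -1.0]]
contact_force: [0.4, 0.0, -0.3]
width: 1.001
gripper_force: 0.0
```

```bash
python3 - <<'E'
from h import *
from workcell import viewer
c=viewer.camera("wrist"); pickle.dump(c,open("c6.pkl","wb")); cv2.imwrite("pics/w6.png",cv2.resize(c["image"][60:260,150:410],None,fx=3,fy=3,interpolation=cv2.INTER_CUBIC))
plan((.5155,-.322,.1,-97))
E
```

```text
t 21.4 pos [ 0.4405 -0.2976  0.2493] hd -96.77 tilt [-0.0003  0.0006] w 1.0 grip 0.0 F [0.2 0.3 0.8]
  turn_z 0.0013 shift [0.3094 0.0614 0.5974]
```

View pics/w6.png

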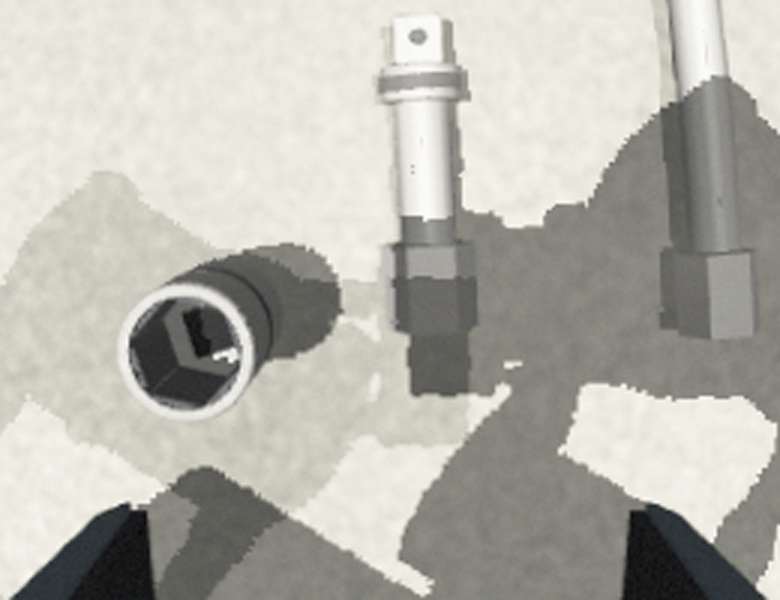

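The short bar's shaft axis runs from (425,100) at the collar to (428,242) at the hub in the 3x crop. The long bar is on the right and the deep socket on the left.

```bash
python3 - <<'E'
from h import *
c=pickle.load(open("c6.pkl","rb"))
C=lambda x,y:(x/3+150-.33,y/3+60-.33)
a,b,e=fray(c,C(425,100),.02),fray(c,C(428,242),.02),fray(c,C(433,332),.016)
f=fray(c,C(420,15),.02); print(a,b,e,f,np.linalg.norm(a-b)); m=(a+b)/2
for q in((a-b),(f-e)): print(np.degrees(np.arctan2(q[1],q[0])))
print(m,(e+f)/2)
plan((.5155,-.322,.024,-97))
E
```

```text
[ 0.54556217 -0.32326129  0.02      ] [ 0.48962771 -0.31801389  0.02      ] [ 0.45287481 -0.31610939  0.016     ] [ 0.57958781 -0.32532538  0.02      ] 0.05618005128919269
-5.359426471711432
-4.15986709463165
[ 0.51759494 -0.32063759  0.02      ] [ 0.51623131 -0.32071739  0.018     ]
t 21.4 pos [ 0.4405 -0.2976  0.2493] hd -96.77 tilt [-0.0003  0.0006] w 1.0 grip 0.0 F [0.2 0.3 0.8]
  turn_z 0.0013 shift [0.3094 0.0614 0.9014]
```

drive_tool([
  [[0,0,-0.01,0.339,0.056,0.2,0],[0,0,-0.01,0.339,0.056,0.4,0],[0,0,-0.01,0.339,0.056,0.55,0],[0,0,-0.01,0.339,0.056,0.65,0],[0,0,-0.01,0.339,0.056,0.65,0],[0,0,-0.01,0.339,0.056,0.65,0]],
], squeeze=50)

```text
clock: 22.15
tool_pos: [0.5235, -0.3231, 0.0883]
eef_rot: [[0.996, -0.088, 0.001], [-0.088, -0.996, -0.001], [0.001, 0.001, -1.0]]
contact_force: [-0.0, -0.4, 1.4]
width: 0.998
gripper_force: 0.0
```

```bash
python3 - <<'E'
from h import *
plan((.523,-.3215,.027,-95))
E
```

```text
t 22.15 pos [ 0.5235 -0.3231  0.0883] hd -95.06 tilt [ 0.0013 -0.0009] w 0.998 grip 0.0 F [-0.  -0.4  1.4]
  turn_z -0.0003 shift [-0.0027 -0.0063  0.2453]
```

drive_tool([
  [[0,0,0,0,-0.006,0.15,0],[0,0,0,0,-0.006,0.22,0],[0,0,0,0,-0.006,0.245,0],[0,0,0,0,-0.006,0.245,0],[0,0,0,0,-0.006,0.245,1],[0,0,0,0,-0.006,0.245,1],[0,0,0,0,-0.006,0.245,1],[0,0,0,0,-0.006,0.245,1],[0,0,0,0,-0.006,0.245,1],[0,0,0,0,-0.006,0.245,1]],
])

```text
clock: 23.4
tool_pos: [0.5229, -0.3219, 0.0257]
eef_rot: [[0.996, -0.089, 0.0], [-0.089, -0.996, 0.0], [0.0, -0.0, -1.0]]
contact_force: [0.4, 0.4, 0.8]
width: 0.377
gripper_force: 0.0
```

drive_tool([
  [[0,0,0,0,0,0,1],[0,0,0,0,0,0,1],[0,0,0,0,0,-0.1,1],[0,0,0,0,0,-0.3,1],[0,0,0,0,0,-0.5,1],[0,0,0,0,0,-0.5,1]],
])

```text
clock: 24.15
tool_pos: [0.5244, -0.323, 0.1541]
eef_rot: [[0.996, -0.089, 0.005], [-0.089, -0.996, -0.004], [0.005, 0.003, -1.0]]
contact_force: [-0.5, 0.0, -4.5]
width: 0.23
gripper_force: 49.9
```

```bash
python3 - <<'E'
from h import *
from workcell import viewer
c=viewer.camera("wrist"); pickle.dump(c,open("c7.pkl","wb")); cv2.imwrite("pics/w7.png",cv2.resize(c["image"][150:350,150:410],None,fx=3,fy=3,interpolation=cv2.INTER_CUBIC))
plan((.5,.195,.15,-83))
E
```

```text
t 24.2 pos [ 0.5233 -0.3222  0.1516] hd -95.13 tilt [ 0.0019 -0.0014] w 0.229 grip 49.9 F [-0.   0.2 -6.6]
  turn_z -0.0674 shift [-0.2778 -2.0524  0.0066]
```

View pics/w7.png

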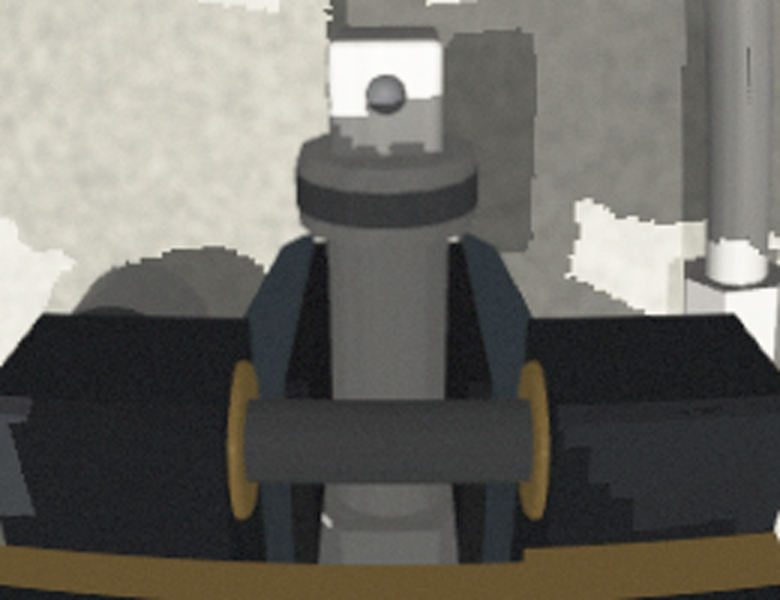

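The bar is held level, with its collar edge at (388,225) and its shaft between the pads. I'll work out the bar centre's offset along tool x.

```bash
python3 - <<'E'
from h import *
from workcell import readout
c=pickle.load(open("c7.pkl","rb")); o=readout.get_obs(); R=o["eef_rot"];p=o["tool_pos"]
for q,z in(((388,226),.1576),((386,150),.150),((386,95),.151)):
    w=fray(c,(q[0]/3+150-.33,q[1]/3+150-.33),z); print(R.T@(w-p))
E
```

```text
[ 0.02754234 -0.00045318 -0.00589808]
[ 0.03854861 -0.00077603  0.0017236 ]
[ 0.0482428  -0.00077249  0.00074303]
```

drive_tool([
  [[0,0,-0.03,-0.13,-0.98,0,1],[0,0,-0.067,-0.13,-0.98,0,1],[0,0,-0.067,-0.13,-0.98,0,1],[0,0,-0.067,-0.13,-0.98,0,1],[0,0,-0.067,-0.13,-0.98,0,1],[0,0,-0.067,-0.13,-0.98,0,1]],
])

```text
clock: 24.95
tool_pos: [0.5118, -0.0748, 0.1495]
eef_rot: [[0.993, 0.122, -0.002], [0.122, -0.993, 0.0], [-0.002, -0.001, -1.0]]
contact_force: [0.4, 0.7, -5.2]
width: 0.232
gripper_force: 49.9
```

```bash
python3 - <<'E'
from h import *
plan((.4993,.1964,.15,-83))
E
```

```text
t 24.95 pos [ 0.5118 -0.0748  0.1495] hd -83.02 tilt [-0.002   0.0003] w 0.232 grip 49.9 F [ 0.4  0.7 -5.2]
  turn_z -0.0001 shift [ 0.0821 -1.083  -0.0022]
```

drive_tool([
  [[0,0,0,0.08,-1,0,1],[0,0,0,0.08,-1,0,1],[0,0,0,0.08,-1,0,1],[0,0,0,0.08,-1,0,1],[0,0,0,0.08,-1,0,1],[0,0,0,0.08,-1,0,1]],
])

```text
clock: 25.7
tool_pos: [0.5022, 0.1746, 0.15]
eef_rot: [[0.993, 0.12, -0.001], [0.12, -0.993, -0.001], [-0.001, 0.0, -1.0]]
contact_force: [0.7, 0.2, -5.2]
width: 0.234
gripper_force: 49.9
```

```bash
python3 - <<'E'
from h import *
plan((.4993,.1964,.08,-83))
E
```

```text
t 25.7 pos [0.5022 0.1746 0.15  ] hd -83.09 tilt [-0.001  -0.0006] w 0.234 grip 49.9 F [ 0.7  0.2 -5.2]
  turn_z -0.0005 shift [-0.0012 -0.0879  0.2799]
```

drive_tool([
  [[0,0,0,0,-0.088,0,1],[0,0,0,0,-0.088,0.1,1],[0,0,0,0,-0.088,0.2,1],[0,0,0,0,-0.088,0.26,1],[0,0,0,0,-0.088,0.26,1],[0,0,0,0,-0.088,0.26,1]],
])

```text
clock: 26.45
tool_pos: [0.5001, 0.1971, 0.0863]
eef_rot: [[0.993, 0.12, 0.001], [0.12, -0.993, 0.0], [0.001, -0.0, -1.0]]
contact_force: [0.2, 1.3, -4.9]
width: 0.232
gripper_force: 49.9
```

```bash
python3 - <<'E'
from h import *
from workcell import viewer
c=viewer.camera("wrist"); cv2.imwrite("pics/w8.png",cv2.resize(c["image"][100:350,100:460],None,fx=2.2,fy=2.2,interpolation=cv2.INTER_CUBIC))
plan((.4993,.1964,.053,-83))
E
```

```text
t 26.5 pos [0.5001 0.1972 0.0864] hd -83.09 tilt [0.0012 0.0003] w 0.232 grip 49.9 F [-0.2 -0.8 -4.8]
  turn_z -0.0005 shift [-0.0035  0.003   0.1338]
```

View pics/w8.png

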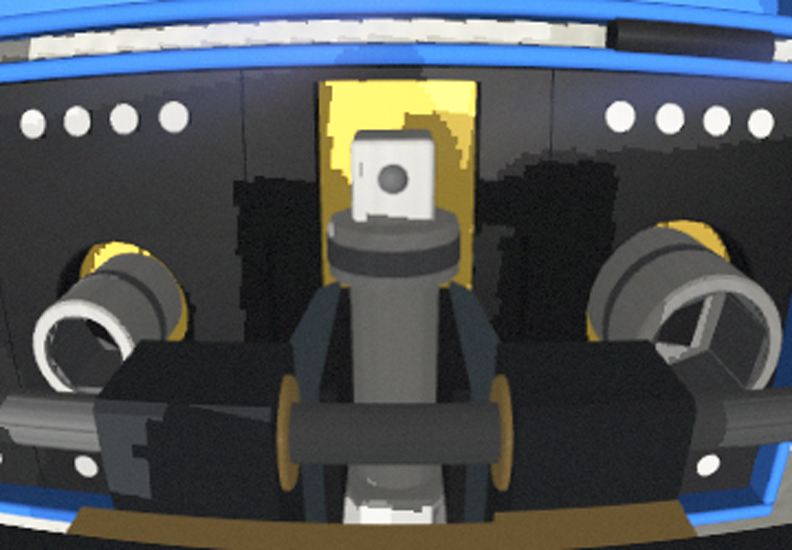

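The bar is centred over the trough, at x 393 against the trough centre at 398. The medium and small sockets stand in their recesses on either side. I'll lower and release.

drive_tool([
  [[0,0,0,-0.004,0,0.06,1],[0,0,0,-0.004,0,0.1,1],[0,0,0,-0.004,0,0.125,1],[0,0,0,-0.004,0,0.134,1],[0,0,0,-0.004,0,0.134,1],[0,0,0,-0.004,0,0.134,1]],
])

```text
clock: 27.25
tool_pos: [0.4987, 0.1974, 0.0524]
eef_rot: [[0.993, 0.121, 0.001], [0.121, -0.993, 0.0], [0.001, -0.0, -1.0]]
contact_force: [0.2, 0.3, -5.5]
width: 0.233
gripper_force: 49.9
```

```bash
python3 - <<'E'
from h import *
plan((.4993,.1964,.0525,-83))
E
```

```text
t 27.25 pos [0.4987 0.1974 0.0524] hd -83.07 tilt [0.0005 0.0002] w 0.233 grip 49.9 F [ 0.2  0.3 -5.5]
  turn_z -0.0004 shift [ 0.002   0.0042 -0.0004]
```

drive_tool([
  [[0,0,0,0,0,0.003,1],[0,0,0,0,0,0.003,1],[0,0,0,0,0,0.003,0.5],[0,0,0,0,0,0.003,0.5],[0,0,0,0,0,0.003,0.5],[0,0,0,0,0,0.003,0.5],[0,0,0,0,0,-0.15,0.5],[0,0,0,0,0,-0.35,0.5],[0,0,0,0,0,-0.6,0.3],[0,0,0,0,0,-0.7,0]],
])

```text
clock: 28.5
tool_pos: [0.4995, 0.1976, 0.2307]
eef_rot: [[0.993, 0.121, 0.004], [0.121, -0.993, 0.001], [0.005, -0.001, -1.0]]
contact_force: [0.6, -0.0, -0.2]
width: 0.69
gripper_force: 0.0
```

```bash
python3 - <<'E'
from h import *
from workcell import viewer
w=viewer.camera("wrist")["image"]; s=viewer.camera("scene")["image"]
a=cv2.resize(w[130:330],(800,286)); b=cv2.resize(s[85:235,250:530],None,fx=2.1,fy=2.1,interpolation=cv2.INTER_CUBIC)
b=cv2.copyMakeBorder(b[:314],0,0,0,800-b.shape[1],cv2.BORDER_CONSTANT)
cv2.imwrite("pics/f9.png",np.vstack([a,b])); plan()
E
```

```text
t 28.6 pos [0.4998 0.1977 0.2302] hd -83.07 tilt [0.0051 0.0014] w 0.772 grip 0.0 F [ 1.2  0.9 -0.2]
```

View pics/f9.png

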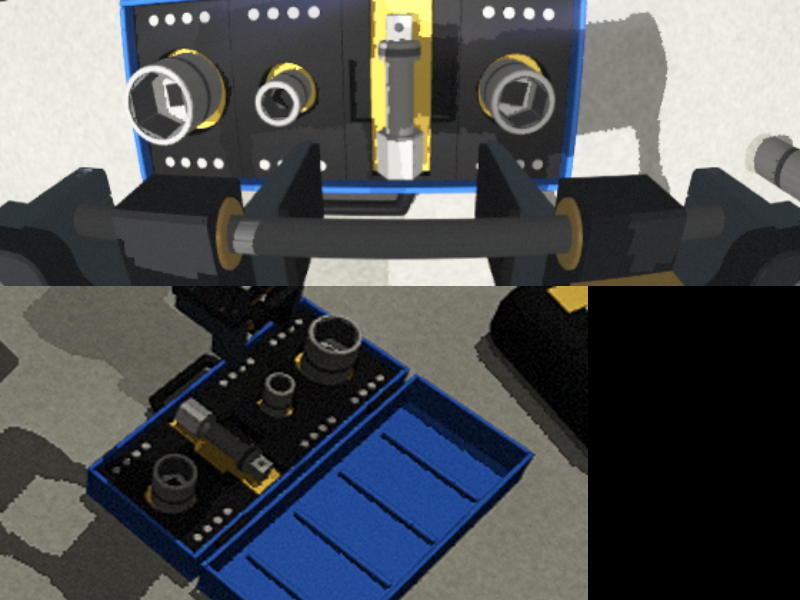

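```bash
python3 - <<'E'
from h import *
from workcell import viewer
c=viewer.camera("wrist"); cv2.imwrite("pics/g.png",cv2.resize(c["image"][115:275,200:350],None,fx=3.7,fy=3.7,interpolation=cv2.INTER_CUBIC))
x=np.array([.9925,.122,0]);o=np.array([.4958,.196,0])
for q,z in(((402,15),.0515),((398,180),.055),((402,132),.058),((400,42),.058)):
    w=fray(c,((q[0]+.5)/1.42857-.5,(q[1]+.5)/1.43+129.5),z); print(q,w,(w-o)@x)
E
```

```text
(402, 15) [0.55562464 0.20319889 0.0515    ] 0.0602542205014986
(398, 180) [0.42998116 0.19084529 0.055     ] -0.06595407655943578
(402, 132) [0.47042604 0.19273998 0.058     ] -0.025581382765607293
(400, 42) [0.53676791 0.20235489 0.058     ] 0.04143594518977338
```

View pics/g.png

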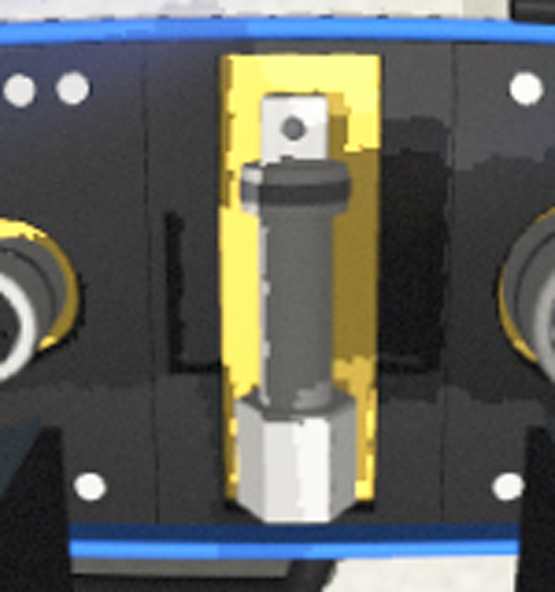

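The bar lies level inside the trough, spanning -66 to +60 mm against the ±71 mm available. All three sockets are seated, so I'm handing in.

```bash
python3 -c "
from workcell import order
print(order.hand_in())"
```

```text
the job is handed in; nothing more can be done
None
```

I put the small, medium and large sockets and the short bar in their recesses, let go of them, and handed the job in at about 29 s; the deep socket and long bar were left alone, and no verdict came back.

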